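Locate a contactor base in the squaring fixture and lock it with the cam

ROBOT

A 6-joint arm with a two-finger parallel gripper is mounted at the origin on the work surface. World frame = base frame: x ahead of the robot, y to its left, z up, the work surface at z = 0. Lengths are in m, angles in degrees, forces in N, time in s.
With the tool pointing down it reaches from about 0.4 to 0.825 m from the base axis. Payload 7 kg.
Tool frame: the origin (TCP) lies on the centre line of the jaws, within the pads' length; the fingertips stand 14 mm ahead of it and the grasp point (between the pads) lies 5 mm behind it; z points along the fingers, x is the direction in which the jaws open and shut, and the axes are right-handed (so a half turn about z gives the same grasp; the last joint's range is limited). The gripper opens to 88 mm and grips with 3 to 60 N. Pads are 19 mm wide; open, the fingers measure 130 mm over their backs; the gripper's body (78 mm by 193 mm) begins 47 mm behind the grasp point.
Start: joints at [-60.098, 20.546, 0.682, 0, -70.136, -16.507], TCP at [0.156, -0.657, 0.241] pointing down, gripper open.
Joint ranges: [-176.03, 176.03], [-82.01, 121.73], [-58.28, 71.71], [-173.87, 95.51], [-174.79, -0.11], [-173.66, 173.66]. Speed limits (degrees/s): [136.94, 136.94, 172.46, 180, 180, 180].

INTERFACE

Orientations are given as [roll, pitch, yaw] about the fixed x, y, z axes, in that order (R = Rz(yaw) Ry(pitch) Rx(roll)).
In Python, from plant import * gives the robot as it stands.
- The arm moves only by the shell command python3 -m handwheel 'ROWS' [OPENING]. ROWS is JSON, a list of rows, each a list of 2 entries, a list of its own where there are three numbers: the shift along the tool's x, y, z each as a share of 0.2 m, from -1 to 1, then the turn, a rotation vector about the tool's x, y, z each as a share of 360 degrees, from -1 to 1. In form: [[[tx, ty, tz], [ax, ay, az]], ...]. A call has 1 to 5 rows; each row is the pose to reach, as a shift and turn from the pose commanded when the call began, along the tool's axes at that moment, turning the shorter way round; what a row does not reach only later rows make up. A row lasts 1/12 s, in which the tool goes at most 41.7 mm and 7.16 degrees, less where a joint would pass 70% of its speed; a pose out of reach is approached as far as the arm can. A call with a number of a shift or a turn outside -1 to 1 is refused whole. A call with a gripper value outside its range is refused whole. OPENING is the closure, from -1 (fully open) to 1 (shut), set as the call begins (- or left out, the last holds). The fingers move at their own pace and stop on an object; the grip force is fixed at half the most. Time passes only in rows, so rows that repeat a pose let the fingers close. It gives the time, the measured TCP pose, the force and the opening at its end, in the units of the state.
- get_obs(): the state, without advancing time (a new reading comes with each control period).
- snapshot(name): name is "scene" or "top"; returns a dict with "color" (400x640x3 uint8, red, green, blue), "z_map" (400x640 float32, m along the optical axis (not along the pixel's ray), 0 where there is no reading), "intrinsics" (3x3 intrinsics, pixels), "rvec" (rotation vector, rad) and "tvec" (3), from world to camera coordinates, as OpenCV has them. Camera axes: x right, y down, z forward; pixel columns grow to the right and rows downward; lengths in m; the calibration is good to about 2 mm. A picture is of the moment at which its call begins.
- close_job(): hands the job in, once; it reports no verdict.
The state is a dict: "clock": time; "joint_pos": joint angles; "qvel": joint speeds; "tau": joint torques, N m; "tool_pos": TCP position; "orientation": TCP orientation; "force": force on the tool from outside, world axes, zero at the start; "moment": the same for the moment, N m; "opening": finger opening in m.
Only numpy, scipy, OpenCV 4.12 (cv2) and the standard library are available. Lean on these libraries where they do the work, as an engineer would, in place of code of your own. Each camera call takes 0.05 s, during which the arm holds its last target. There are 200 camera calls.

TASK

Lay the loose black contactor base flat on the steel plate of the squaring fixture and push it square and flush against the long fence, then along that fence into the corner until its end bears on the stop bar; the stop bar is set differently for every batch, so feel for it and push gently (under 30 N), for the moulding is brittle. Only when the base is home against both, pull the cam lever round until the cam nips it firmly against the stop (the cam is for holding, not for dragging it home), and let go. Leave the other things on the bench where they are.

Things in the scene. Friction and masses are not known exactly. Their poses are not given: they have to be found in the camera images.
- base: Contactor base to be seated, loose: black moulded board 150 (x) x 80 (y) x 18 (z) mm, square edges; on the middle of its top a housing block 70 (x) x 36 (y) x 36 (z) mm (top 54 mm above the underside) to grip it by. Four brass studs 12 mm high at x +-56, y +-22 mm. 0.3 to 0.6 kg. Origin: centre of the underside, z up. Either end may go first.
- seat (a point): Point on top of the fixture's bolted-down steel plate, 12 mm above the bench. x points to the long fence, y to the end stop, z up. The long fence's face is at x 40 mm; the stop bar's face is somewhere from y 75 to 91 mm. A seated base has its origin at x 0, y 0 to 16, z 0 mm, its long side along y. The plate spans x -75 to 60, y -160 to 130 mm. The corner itself is open.
- fence_long: Long fence: aluminium bar 16 (x) x 140 (y) mm, 20 mm high above the plate; axes as point seat. Origin: mid-length of the face that the base's long side bears against, at plate height, 40 mm in x and -2 mm in y from the seat; the base is on its -x side.
- end_stop: End stop, axes as point seat: fixed aluminium bracket 60 (x) x 14 (y) x 20 mm and, carried before it (-y) on two jack screws, the steel stop bar 60 (x) x 10 (y) x 18 mm whose flat face the base's end bears against. Origin: mid-length of the bracket's face, plate height, seat x -8, y 105 mm. The stop bar's face is 14 to 30 mm before it: differs each time, not measured, rigid.
- cam_pivot (a point): Upright pivot axis of the cam clamp, at plate height, seat x -30, y -105 mm; axes as point seat. The cam is a steel disc of radius 32 mm set 16 mm off the pivot, 1 to 17 mm above the plate; it presses on the base's -y end. The lever bar over it lies 17 to 25 mm above the plate, 14 mm wide.
- lever_knob (a point): Middle of the upright black round grip at the end of the cam lever: 20 mm diameter, 38 mm tall, its top 19 mm above this point, the lever bar's top 19 mm below. The grip spins freely on its spindle, so it may be pinched from above without turning the hand. It stands 80 mm from the pivot axis and 56 mm above the bench.
- cam (a joint): Lever angle, rad: 0 open to 2.9 (stop), growing clockwise seen from above. At 0 the lever points 30 degrees from the seat's x axis towards -y; it is pulled round past -y towards -x. Starts at 0 to 0.3, the cam's face then at seat y -89 to -88 mm. It nips a seated base at 1.4 to 2.65, by the stop's setting. About 4.5 N at the grip turns it free, 9 N or more once it nips; it stays where left.
- contactor: Bystander: another contactor, a dark plate 100 x 62 mm with three upright grey blocks, 54 mm high, no part of the job. Origin at the centre of its underside, long side along x.
- screw_bin: Bystander: open blue bin with screws, 110 (x) x 130 (y) x 55 (z) mm. Origin at the centre of its underside.
- screwdriver: Bystander: screwdriver lying on the bench, its length along x.
Not all that is in view belongs to the job. Of the things that look like the base, the largest one is meant.

How it is judged (in metres and radians):
On the way:
1. with the cam still open, the base lies flat and flush along the long fence and is pressed against the stop bar (x of base in the frame of seat between -0.0015 and 0.0015 m and z of base in the frame of seat below 0.0015 m and angle between the x axis of base and the y axis of seat, either way round below 0.02 rad and value of joint cam below 1 rad and contact force between base and end_stop above 1.5 N), for 0.04 s.
At the end, for the whole second after the job is handed in: The base lies flat on the fixture plate, within 1.5 mm of the long fence and square to it within 0.02 rad, at rest, and the cam, closed and let go, presses it against the stop bar with more than 4 N (x of base in the frame of seat between -0.0015 and 0.0015 m and z of base in the frame of seat below 0.0015 m and angle between the x axis of base and the y axis of seat, either way round below 0.02 rad and value of joint cam above 1.2 rad and contact force between base and end_stop above 4 N and linear speed of base below 0.01 m/s); the robot touches nothing.
It fails at once if the base is rammed against the fence or the stop (more than 30 N, cam open) (value of joint cam below 1 rad and (contact force between base and end_stop above 30 N or contact force between base and fence_long above 30 N)).
It fails at once if a bystander is moved more than 20 mm (distance of any of contactor, screw_bin, screwdriver from where it was at the start of the episode above 0.02 m).
It also fails if it takes over 72 s, if anything falls off the work surface, if the arm or the gripper's body presses on something with over 40 N, if the wrist force passes 120 N, or if a joint passes its speed limit or range.

## Working session

There is one attempt and no reset: what is moved stays moved. The work goes in short steps, Python scripts to look and compute and a shell command to move; the robot and the scene stay as the last step left them, time stands still between calls to the robot, and variables do not carry over. Pictures are saved under pics/ and viewed, about 8 in all and at most 12, crops included, and the job is handed in when it is done.

```bash
mkdir -p pics; ls; python3 - <<'E'
from plant import *
import cv2,numpy as np
for n in("scene","top"):
    s=snapshot(n); cv2.imwrite(f"pics/{n}0.png",s["color"][...,::-1]); np.savez(f"{n}0.npz",**s)
    print(n,s["intrinsics"].tolist(),s["rvec"],s["tvec"])
o=get_obs();print(o)
E
```

```text
pics
scene [[385.1976005357063, 0.0, 315.4889227595206], [0.0, 385.1976005357063, 199.99699596980443], [0.0, 0.0, 1.0]] [ 1.71092001  2.06640808 -0.64278117] [ 0.12732571 -0.43619249  1.75659907]
top [[389.6968816251712, 0.0, 321.5755422044554], [0.0, 389.6968816251712, 206.02518943442976], [0.0, 0.0, 1.0]] [ 2.15922053 -2.21130346  0.11877189] [-0.03753908  0.61181285  1.22533527]
{'clock': 0.1, 'joint_pos': array([-6.00963147e+01,  2.05893163e+01,  6.39397748e-01, -1.75675945e-02,
       -7.01362353e+01, -1.65085912e+01]), 'qvel': array([-0.0129602 , -0.01601989,  0.14688983,  0.0203237 ,  0.01890023,
       -0.02049839]), 'tau': array([-2.02228017e-03, -5.84162629e+01,  2.93756121e+01,  7.01556757e+00,
        1.02402279e-02, -8.35417563e-05]), 'tool_pos': array([ 0.15627203, -0.65623505,  0.23969733]), 'orientation': array([-1.79991351e+02, -8.72955511e-02,  1.03389106e+02]), 'force': array([0.0572629 , 0.63506185, 0.60998056]), 'moment': array([-0.03904464, -0.03962579,  0.01618605]), 'opening': 0.08811146911206028}
```

View pics/top0.png

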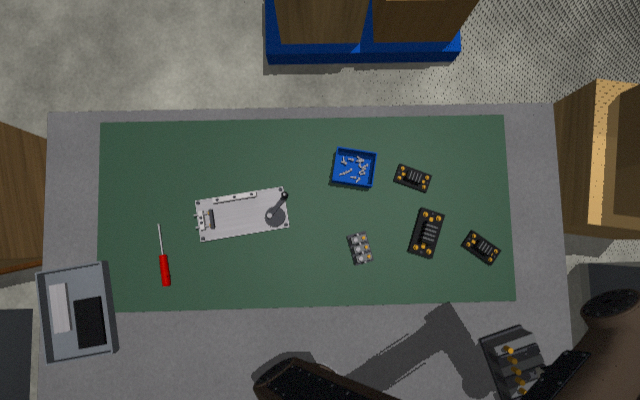

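View pics/scene0.png

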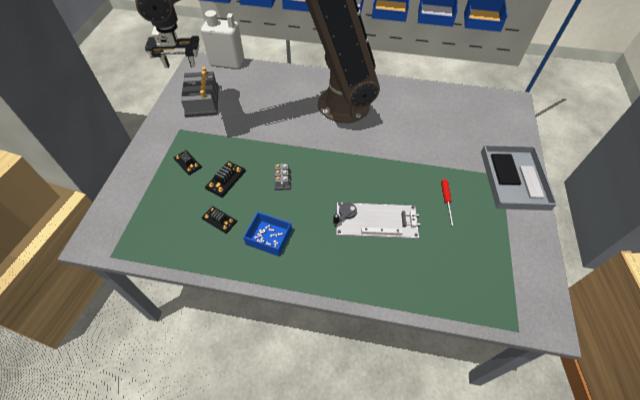

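Candidates for the base in the top view are the black boards at (427,232), (413,178) and (481,247). The first is clearly the largest. The contactor with the grey blocks is at (360,248). The fixture is at (242,214), with its stop on the left, the fence along the upper edge and the knob at (285,196).

```bash
cat > h.py <<'E'
from plant import *
import cv2,numpy as np
from scipy.spatial.transform import Rotation as R
def cloud(s):
    K=s["intrinsics"];Z=s["z_map"];v,u=np.mgrid[:400,:640]
    P=np.stack([(u-K[0,2])/K[0,0]*Z,(v-K[1,2])/K[1,1]*Z,Z],-1)
    M=cv2.Rodrigues(np.array(s["rvec"]))[0]
    return (P-np.ravel(s["tvec"]))@M
def onplane(s,px,z):
    K=s["intrinsics"];M=cv2.Rodrigues(np.array(s["rvec"]))[0]
    d=np.c_[(px[:,0]-K[0,2])/K[0,0],(px[:,1]-K[1,2])/K[1,1],np.ones(len(px))]@M
    c=-M.T@np.ravel(s["tvec"]); return c+d*((z-c[2])/d[:,2])[:,None]
def rect(p):
    r=cv2.minAreaRect(p[:,:2].astype(np.float32)); b=cv2.boxPoints(r)
    e=[b[1]-b[0],b[2]-b[1]]; l=max(e,key=np.linalg.norm)
    return np.array(r[0]),sorted(r[1]),np.degrees(np.arctan2(l[1],l[0]))%180
def to(p,yaw,cmd=None):
    "rows entries for target TCP pos, yaw, tool down; from measured pose or given commanded (pos,yaw)"
    o=get_obs()
    p0,A=(o["tool_pos"],R.from_euler("xyz",o["orientation"],degrees=True)) if cmd is None else (cmd[0],R.from_euler("xyz",[180,0,cmd[1]],degrees=True))
    B=R.from_euler("xyz",[180,0,yaw],degrees=True)
    print("shift",np.round(A.inv().apply(np.array(p)-p0)/.2,4),"turn",np.round((A.inv()*B).as_rotvec()/(2*np.pi),4))
E
python3 - <<'E'
from h import *
s=dict(np.load("top0.npz"));c=cloud(s);hsv=cv2.cvtColor(s["color"],cv2.COLOR_RGB2HSV)
def box(u0,v0,u1,v1):
    m=np.zeros((400,640),bool);m[v0:v1,u0:u1]=1;return m
z=c[...,2]
print("bench z",np.median(z[box(300,260,340,300)]))
m=box(398,198,455,268)&(z>.009);print("base",rect(c[m]),m.sum(),z[m].max())
m=box(398,198,455,268)&(hsv[...,2]<60)
print("base dark@18",rect(onplane(s,np.argwhere(m)[:,::-1].astype(float),.018)))
F=box(185,175,300,250)
m=F&(z>.006)&(z<.018);print("plate depth",rect(c[m]),m.sum())
m=F&(hsv[...,1]<40)&(hsv[...,2]>110)
n,l,st,_=cv2.connectedComponentsWithStats(m.astype(np.uint8));k=1+np.argmax(st[1:,4]);print(st[k])
print("plate bright@12",rect(onplane(s,np.argwhere(l==k)[:,::-1].astype(float),.012)))
m=F&(z>.026)&(z<.036)&(np.mgrid[:400,:640][0]<207)&(np.mgrid[:400,:640][1]<270);print("fence",rect(c[m]),m.sum())
m=F&(z>.055)&(z<.09);p=c[m];print("knob",p.mean(0),m.sum(),p[:,2].max())
cv2.imwrite("pics/crop.png",np.hstack([cv2.resize(s["color"][165:260,185:305,::-1],(480,380),interpolation=2),cv2.resize(s["color"][190:270,390:455,::-1],(308,380),interpolation=2)]))
E
```

```text
bench z 0.0009494964928624607
base (array([ 0.55007213, -0.25887918]), [0.17876090109348297, 0.4417893588542938], np.float32(80.09262)) 1194 1.2753309440008045
base dark@18 (array([ 0.51690245, -0.38534212]), [0.08642177283763885, 0.1525028795003891], np.float32(160.79387))
plate depth (array([0.60019785, 0.20504078]), [0.2413848638534546, 0.36573538184165955], np.float32(88.40024)) 2925
[ 194  186   95   56 3173]
plate bright@12 (array([0.59388822, 0.21153766]), [0.1370958685874939, 0.2989185154438019], np.float32(98.10335))
fence (array([0.64563328, 0.22759905]), [0.016983691602945328, 0.13940776884555817], np.float32(98.161316)) 211
knob [0.64461579 0.06455342 0.07401156] 36 0.07873249880195989
```

View pics/crop.png

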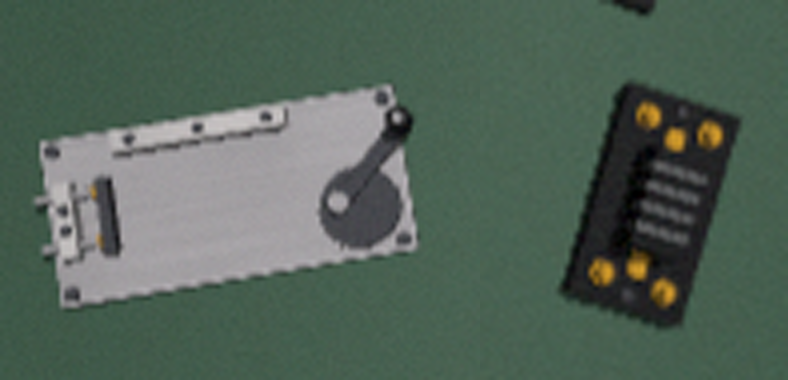

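The crop confirms the choice: the board with the housing and four studs is at (427,232). The fixture has its fence along the top edge, the stop bar on the left at about (211,219) and the lever still open. The seat works out at (0.598, 0.223), with yaw 8.1°, and the base is at (0.517, -0.385) with its long axis at -19.2°.

```bash
python3 - <<'E'
from h import *
to([.517,-.385,.13],70.8)
E
```

```text
shift [0.9008 2.0687 0.5495] turn [-0.0001 -0.0002  0.0905]
```

```bash

for i in 1 2 3; do python3 -m handwheel '[[[0.1,0.23,0.06],[0,0,0]],[[0.2,0.46,0.12],[0,0,0]],[[0.3,0.69,0.18],[0,0,0]],[[0.3,0.69,0.18],[0,0,0]]]' -1; done
python3 -m handwheel '[[[0,0,0],[0,0,0.0905]],[[0,0,0],[0,0,0.0905]],[[0,0,0],[0,0,0.0905]],[[0,0,0],[0,0,0.0905]],[[0,0,0],[0,0,0.0905]]]'
python3 - <<'E'
from h import *
to([.517,-.385,.042],70.8);print(get_obs()["joint_pos"])
E
```

```text
clock: 0.43
tool_pos: [0.2781, -0.5641, 0.2033]
orientation: [-180.0, -0.1, 103.4]
force: [-0.4, -0.5, -0.6]
opening: 0.0873
clock: 0.77
tool_pos: [0.3988, -0.4736, 0.1674]
orientation: [-180.0, -0.1, 103.4]
force: [-1.3, -0.2, -0.0]
opening: 0.0876
clock: 1.1
tool_pos: [0.5193, -0.3833, 0.1313]
orientation: [-180.0, -0.0, 103.5]
force: [-0.4, -0.8, -0.2]
opening: 0.0877
clock: 1.52
tool_pos: [0.5172, -0.3853, 0.132]
orientation: [-179.9, -0.0, 70.4]
force: [0.3, -0.5, -0.8]
opening: 0.0876
shift [ 0.0008 -0.0011  0.4498] turn [-0.0002 -0.     -0.001 ]
[-1.93858683e+01  2.25959367e+01 -1.12469210e+01 -1.04277519e-02
 -5.62179835e+01 -9.01776185e+01]
```

```bash

python3 -m handwheel '[[[0,0,0.15],[0,0,0]],[[0,0,0.3],[0,0,0]],[[0,0,0.4],[0,0,0]],[[0,0,0.45],[0,0,0]],[[0,0,0.45],[0,0,0]]]'
for i in 1 2; do python3 -m handwheel '[[[0,0,0],[0,0,0]],[[0,0,0],[0,0,0]],[[0,0,0],[0,0,0]],[[0,0,0],[0,0,0]]]' 1; done
python3 -m handwheel '[[[0,0,-0.1],[0,0,0]],[[0,0,-0.3],[0,0,0]],[[0,0,-0.45],[0,0,0]],[[0,0,-0.6],[0,0,0]],[[0,0,-0.6],[0,0,0]]]'
python3 - <<'E'
from h import *
s=snapshot("top");c=cloud(s);cv2.imwrite("pics/top1.png",s["color"][...,::-1])
to([.517,-.385,.16],188.1);to([.590,.214,.16],188.1);print(get_obs()["force"])
E
```

```text
clock: 1.93
tool_pos: [0.5157, -0.3849, 0.0397]
orientation: [-179.7, -0.0, 70.8]
force: [-0.0, -0.0, -0.7]
opening: 0.0876
clock: 2.27
tool_pos: [0.5182, -0.3859, 0.044]
orientation: [179.9, 0.0, 70.8]
force: [0.1, -0.1, 0.3]
opening: 0.0664
clock: 2.6
tool_pos: [0.5174, -0.3858, 0.0429]
orientation: [180.0, 0.0, 70.8]
force: [-0.9, -2.1, 0.1]
opening: 0.0399
clock: 3.02
tool_pos: [0.52, -0.3872, 0.1692]
orientation: [179.5, 0.1, 70.9]
force: [0.5, -0.7, -1.6]
opening: 0.0356
shift [ 0.0028 -0.012   0.0302] turn [ 0.0005  0.001  -0.3257]
shift [ 2.9516 -0.6505  0.0249] turn [ 0.0005  0.001  -0.3257]
[ 0.6163735  -0.23521245 -4.77848421]
```

View pics/top1.png

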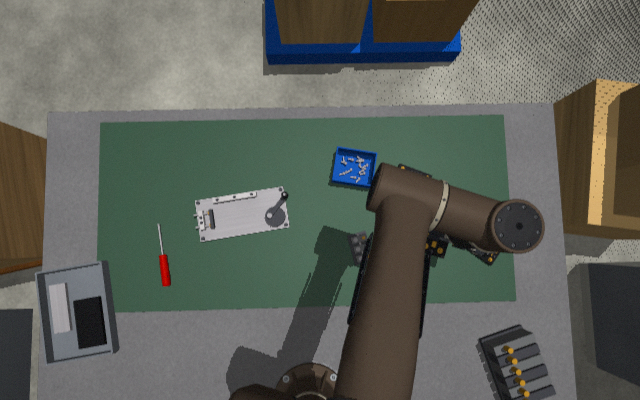

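```bash

for i in 1 2 3 4; do python3 -m handwheel '[[[0.15,-0.033,0],[0,0,0]],[[0.3,-0.066,0],[0,0,0]],[[0.45,-0.1,0],[0,0,0]],[[0.6,-0.13,0],[0,0,0]],[[0.735,-0.16,0],[0,0,0]]]'|head -2|tail -1; done
for i in 1 2 3 4; do python3 -m handwheel '[[[0,0,0],[0,0,-0.0165]],[[0,0,0],[0,0,-0.033]],[[0,0,0],[0,0,-0.049]],[[0,0,0],[0,0,-0.065]],[[0,0,0],[0,0,-0.0815]]]'|tail -4; done
python3 -m handwheel '[[[0,0,0],[0,0,0]],[[0,0,0],[0,0,0]],[[0,0,0],[0,0,0]]]'
python3 - <<'E'
from h import *
s=snapshot("top");np.savez("top2.npz",**s)
s2=snapshot("scene");cv2.imwrite("pics/t2.png",np.vstack([s["color"][140:290,150:350],s2["color"][130:280,290:490]]).repeat(2,0).repeat(2,1)[...,::-1])
to([.590,.214,.16],188.1);o=get_obs();print(o["force"],o["moment"],o["joint_pos"])
E
```

```text
tool_pos: [0.5343, -0.2344, 0.1606]
tool_pos: [0.5524, -0.0851, 0.1608]
tool_pos: [0.5705, 0.064, 0.1607]
tool_pos: [0.5886, 0.2132, 0.1604]
tool_pos: [0.5885, 0.2114, 0.1602]
orientation: [-179.8, 0.1, 100.4]
force: [-0.2, -1.0, -2.6]
opening: 0.0353
tool_pos: [0.5885, 0.2113, 0.1603]
orientation: [-179.8, -0.1, 129.7]
force: [0.2, 0.4, -3.2]
opening: 0.0357
tool_pos: [0.5885, 0.2112, 0.1603]
orientation: [-179.9, -0.1, 159.1]
force: [0.5, -0.6, -3.0]
opening: 0.036
tool_pos: [0.5885, 0.2113, 0.1603]
orientation: [-179.9, -0.2, -171.6]
force: [0.1, -0.2, -3.8]
opening: 0.0356
clock: 6.65
tool_pos: [0.5892, 0.2116, 0.1615]
orientation: [-180.0, -0.1, -172.0]
force: [0.3, 0.1, -4.1]
opening: 0.0358
shift [-0.0042  0.0111  0.01  ] turn [-0.     -0.0001 -0.0002]
[ 0.91750826  0.92949396 -4.50450043] [0.08149876 0.13565226 0.01909755] [ 3.75798358e+01  1.94177093e+01 -1.17742065e+01 -1.10851125e-02
 -5.88545784e+01 -2.95307358e+01]
```

View pics/t2.png

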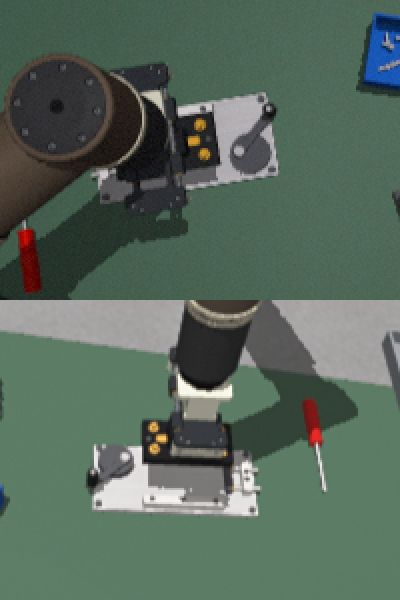

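```bash
python3 - <<'E'
from h import *
s=dict(np.load("top2.npz"));h=cv2.cvtColor(s["color"],cv2.COLOR_RGB2HSV)
m=((h[...,1]>150)&(h[...,2]>120)&(abs(h[...,0].astype(int)-21)<8)).astype(np.uint8);m[:,:225]=0;m[:,270:]=0;m[:190]=0;m[230:]=0
n,l,st,ce=cv2.connectedComponentsWithStats(m);tcp=np.array([.5892,.2116,.1615])
a=np.radians(8.1);ex=np.array([np.cos(a),np.sin(a)]);ey=np.array([-ex[1],ex[0]])
for i in range(1,n):
    p=onplane(s,ce[i:i+1],.1615-.042+.029)[0];d=p[:2]-tcp[:2];print(st[i,4],ce[i],"rel tcp seat",d@ex,d@ey)
K=s["intrinsics"]
m=np.zeros((400,640),np.uint8);sub=s["color"][185:235,238:270].max(-1)
print(sub[::6,::1])
E
```

```text
22 [249.72727273 201.81818182] rel tcp seat 0.0200285409923621 -0.05678545817869431
27 [246.40740741 210.07407407] rel tcp seat -0.0021229152351232433 -0.043772928670876884
23 [251.82608696 216.56521739] rel tcp seat -0.023266578820639688 -0.056361321685919556
[[ 97 100  95  98 100 101 101 100  99  98  99  98 103 101 102 101 101 101
  101 102 101 101 101 101 101 101 102 102 104 103 103 104]
 [ 94 100  99  99 102  98 102  98 100 114 129 138 156 161 157 165 174 173
  165 181 176 173 176 176 175 177 174 176 177 177 178 182]
 [ 52 169 173 165 158 156 128 101  88  64  38  36  38  33  36  35  36  32
   60 172 176 178 177 178 180 179 180 178 179 178 179 179]
 [ 28  33  34  31  28  38  37  35  35 110 183 170 132 187 135  46  33  37
   37  73 172 177 178 178 179 180 182 181 182 182 183 183]
 [ 35  38  36  25  13  55 175 203 202 206 205 161  56  38  38  78  81  55
   40  28  89 172 175 176 178 175 177 175 177 159 117  87]
 [ 44  37  32  29  26  19  15  31  39  38  37  56 159 201 192 184  95  40
   39  40  28  92 174 174 174 177 176  95  77 178 175 176]
 [ 53  51  49  28  31  36  33  36  37  35  37  39  36  37  32  30  39  38
   33  42  38  27 110 170 176 176 179 143  88  84  77  83]
 [ 98  98  89  78  80  97  95  98  95  97  92  93  94  92  95  94  95  93
   96  94 172 178 177 179 176 178 180 178 177 178 178 179]
 [ 59  76  51  62  95 173 182 188 173 151 140 138 147 159 137 106  90  83
   77 102 101 101 100 101 100  97 103 103 103 101 101 102]]
```

```bash

python3 -m handwheel '[[[-0.004,0.011,0.1],[0,0,0]],[[-0.004,0.011,0.2],[0,0,0]],[[-0.004,0.011,0.32],[0,0,0]],[[-0.004,0.011,0.42],[0,0,0]],[[-0.004,0.011,0.49],[0,0,0]]]'
python3 -m handwheel '[[[0,0,0],[0,0,0]],[[0,0,0],[0,0,0]]]'
for i in 1 2; do python3 -m handwheel '[[[0,0,0.005],[0,0,0]],[[0,0,0.01],[0,0,0]],[[0,0,0.01],[0,0,0]]]'; done
python3 -m handwheel '[[[0,0,0.005],[0,0,0]],[[0,0,0.005],[0,0,0]]]'
```

```text
clock: 7.17
tool_pos: [0.5892, 0.2136, 0.0624]
orientation: [-180.0, -0.1, -171.9]
force: [-3.6, 2.1, 5.9]
opening: 0.0359
clock: 7.33
tool_pos: [0.59, 0.214, 0.0641]
orientation: [-180.0, -0.1, -171.9]
force: [-0.2, 0.0, -2.3]
opening: 0.0357
clock: 7.58
tool_pos: [0.5904, 0.2142, 0.063]
orientation: [180.0, 0.0, -171.8]
force: [0.1, -0.6, -3.6]
opening: 0.036
clock: 7.83
tool_pos: [0.5904, 0.2142, 0.0611]
orientation: [180.0, 0.0, -171.8]
force: [-0.0, 0.6, 0.5]
opening: 0.0361
clock: 8.0
tool_pos: [0.5905, 0.2142, 0.0609]
orientation: [180.0, 0.1, -171.8]
force: [-2.4, -0.4, 8.9]
opening: 0.0358
```

```bash
python3 - <<'E'
from h import *
s=snapshot("top");np.savez("top3.npz",**s)
s2=snapshot("scene");np.savez("scene3.npz",**s2)
a=cv2.resize(s["color"][170:255,185:305],None,fx=5,fy=5,interpolation=2)[:300,:600];b=cv2.resize(s2["color"][190:250,320:440],None,fx=5,fy=5,interpolation=2)
cv2.imwrite("pics/t3.png",np.vstack([a,b])[...,::-1])
E
```

```text
(no output)
```

View pics/t3.png

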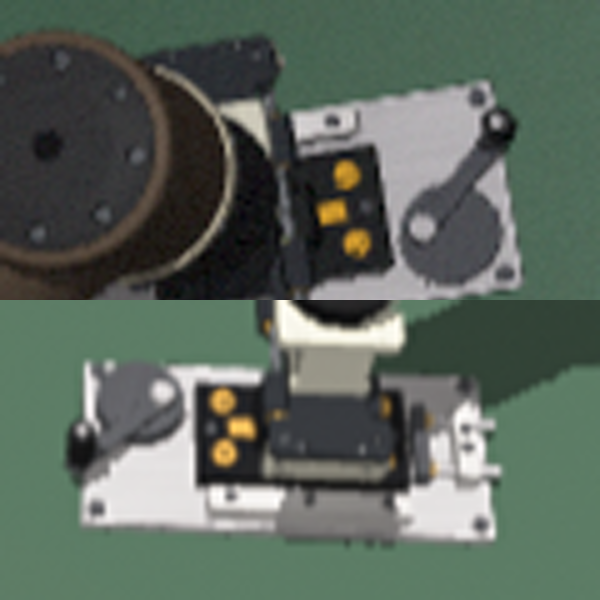

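```bash

python3 -m handwheel '[[[0,0,-0.004],[0,0,0]],[[0,0,-0.004],[0,0,0]],[[0,0,-0.004],[0,0,0]]]'
python3 -m handwheel '[[[-0.005,0,0],[0,0,0]],[[-0.01,0,0],[0,0,0]],[[-0.015,0,0],[0,0,0]],[[-0.015,0,0],[0,0,0]]]'
for i in 1 2 3; do python3 -m handwheel '[[[-0.005,0,0],[0,0,0]],[[-0.005,0,0],[0,0,0]],[[-0.005,0,0],[0,0,0]]]'; done; python3 -c "
from h import *
print(get_obs())"
```

```text
clock: 8.35
tool_pos: [0.5905, 0.2142, 0.061]
orientation: [180.0, 0.0, -171.8]
force: [-1.5, -0.7, 5.7]
opening: 0.0356
clock: 8.68
tool_pos: [0.5922, 0.2143, 0.0609]
orientation: [-180.0, -0.1, -171.8]
force: [-7.3, 0.4, 9.8]
opening: 0.0358
clock: 8.93
tool_pos: [0.5931, 0.2143, 0.061]
orientation: [-180.0, -0.1, -171.8]
force: [-8.1, -0.8, 10.3]
opening: 0.0357
clock: 9.18
tool_pos: [0.594, 0.2144, 0.0609]
orientation: [-180.0, -0.1, -171.8]
force: [-7.3, -0.4, 10.4]
opening: 0.0356
clock: 9.43
tool_pos: [0.595, 0.2144, 0.0609]
orientation: [-180.0, -0.1, -171.8]
force: [-7.0, -1.4, 11.0]
opening: 0.0353
{'clock': 9.4333, 'joint_pos': array([ 3.74628254e+01,  2.59381645e+01, -1.68274981e+01, -2.58831013e-02,
       -4.73524151e+01, -2.92681247e+01]), 'qvel': array([ 0.00826193, -0.05247555, -0.03100745,  0.01495099,  0.01953796,
        0.0750425 ]), 'tau': array([-1.24309592e+00, -5.35736811e+01,  2.40289932e+01,  6.01946041e+00,
        2.59416193e+00, -1.05081100e-02]), 'tool_pos': array([0.59496202, 0.21443147, 0.06090991]), 'orientation': array([-1.79958847e+02, -1.12296509e-01, -1.71822895e+02]), 'force': array([-7.04646024, -1.36630868, 11.00452055]), 'moment': array([-0.31046317,  3.13142485,  0.00617948]), 'opening': 0.03534140669530452}
```

```bash

python3 -m handwheel '[[[0,0,-0.008],[0,0,0]],[[0,0,-0.008],[0,0,0]],[[0,0,-0.008],[0,0,0]]]'
for i in 1 2 3 4; do python3 -m handwheel '[[[-0.005,0,0],[0,0,0]],[[-0.005,0,0],[0,0,0]],[[-0.005,0,0],[0,0,0]]]'|grep -v open; done
```

```text
clock: 9.68
tool_pos: [0.5961, 0.2149, 0.0615]
orientation: [180.0, -0.0, -171.8]
force: [-0.3, 0.2, -3.5]
opening: 0.0361
clock: 9.93
tool_pos: [0.5971, 0.215, 0.0616]
orientation: [-180.0, -0.0, -171.8]
force: [0.1, -0.7, -2.7]
clock: 10.18
tool_pos: [0.5982, 0.2152, 0.0619]
orientation: [-180.0, -0.0, -171.8]
force: [0.1, -0.9, -3.5]
clock: 10.43
tool_pos: [0.5992, 0.2154, 0.062]
orientation: [-180.0, 0.0, -171.8]
force: [0.5, 1.4, -2.7]
clock: 10.68
tool_pos: [0.6001, 0.2155, 0.062]
orientation: [180.0, 0.0, -171.8]
force: [0.8, -0.6, -3.0]
```

```bash

for i in 1 2 3; do python3 -m handwheel '[[[-0.0025,0,0],[0,0,0]],[[-0.005,0,0],[0,0,0]],[[-0.005,0,0],[0,0,0]]]'|grep -v open; done;python3 -c "
from h import *
print(get_obs()['moment'])"
```

```text
clock: 10.93
tool_pos: [0.6004, 0.2154, 0.0618]
orientation: [-180.0, -0.1, -171.8]
force: [-3.4, -0.0, -1.6]
clock: 11.18
tool_pos: [0.6005, 0.2153, 0.0616]
orientation: [-180.0, -0.2, -171.8]
force: [-7.3, 0.3, -0.7]
clock: 11.43
tool_pos: [0.6006, 0.2153, 0.0614]
orientation: [-179.9, -0.3, -171.8]
force: [-11.3, 0.6, 2.3]
[0.33589488 3.98197448 0.08737174]
```

```bash

python3 -m handwheel '[[[0.002,0,0.003],[0,0,0]],[[0.002,0,0.005],[0,0,0]],[[0.002,0,0.005],[0,0,0]]]'|grep -v open
python3 -m handwheel '[[[0,0.008,0],[0,0,0]],[[0,0.016,0],[0,0,0]],[[0,0.024,0],[0,0,0]],[[0,0.03,0],[0,0,0]],[[0,0.03,0],[0,0,0]]]'|grep -v open
for i in 1 2 ; do python3 -m handwheel '[[[0,0.0025,0],[0,0,0]],[[0,0.005,0],[0,0,0]],[[0,0.005,0],[0,0,0]]]'|grep -v open; done;python3 -c "
from h import *
print(get_obs()['moment'])"
```

```text
clock: 11.68
tool_pos: [0.6005, 0.2153, 0.061]
orientation: [-179.9, -0.2, -171.8]
force: [-10.4, -0.2, 5.4]
clock: 12.1
tool_pos: [0.6, 0.219, 0.061]
orientation: [-179.8, -0.3, -171.9]
force: [-6.3, -9.5, 4.8]
clock: 12.35
tool_pos: [0.5999, 0.2198, 0.061]
orientation: [-179.8, -0.3, -171.9]
force: [-6.3, -10.0, 4.9]
clock: 12.6
tool_pos: [0.5997, 0.2207, 0.061]
orientation: [-179.8, -0.3, -171.9]
force: [-5.5, -10.1, 5.6]
[-3.59369642  2.36320683  0.04420133]
```

```bash

for i in 1 2 3 4; do python3 -m handwheel '[[[0,0.0025,0],[0,0,0]],[[0,0.005,0],[0,0,0]],[[0,0.005,0],[0,0,0]]]'|grep -v -e open -e ori; done;python3 - <<'E'
from h import *
s2=snapshot("scene");s=snapshot("top")
a=cv2.resize(s["color"][175:250,185:305],None,fx=5,fy=5,interpolation=2)[:225,:600];b=cv2.resize(s2["color"][190:250,320:440],None,fx=5,fy=5,interpolation=2)
cv2.imwrite("pics/t4.png",np.vstack([a,b])[...,::-1])
E
```

```text
clock: 12.85
tool_pos: [0.5997, 0.2212, 0.061]
force: [-5.7, -13.1, 5.9]
clock: 13.1
tool_pos: [0.5997, 0.2213, 0.0611]
force: [-3.8, -16.4, 6.7]
clock: 13.35
tool_pos: [0.5997, 0.2214, 0.0611]
force: [-2.2, -19.8, 7.0]
clock: 13.6
tool_pos: [0.5996, 0.2215, 0.0612]
force: [-1.0, -23.7, 6.4]
```

View pics/t4.png

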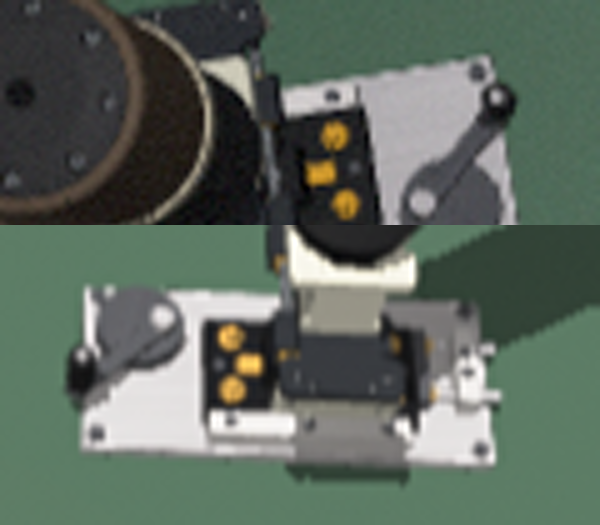

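```bash

python3 -m handwheel '[[[-0.004,-0.004,0],[0,0,0]],[[-0.008,-0.004,0],[0,0,0]],[[-0.008,-0.004,0],[0,0,0]]]'|grep -v open
python3 -m handwheel '[[[-0.004,0,0],[0,0,0]],[[-0.008,0,0],[0,0,0]],[[-0.008,0,0],[0,0,0]]]'|grep -v open
python3 -c "
from h import *
print(get_obs()['moment'])"
```

```text
clock: 13.95
tool_pos: [0.5997, 0.2214, 0.0612]
orientation: [-179.6, -0.5, -171.9]
force: [-10.3, -18.9, 12.4]
clock: 14.2
tool_pos: [0.5997, 0.2214, 0.0611]
orientation: [-179.6, -0.6, -171.9]
force: [-16.3, -17.3, 16.5]
[-6.4472996   5.61700563  0.23675381]
```

```bash

python3 -m handwheel '[[[0.01,-0.008,0],[0,0,0]],[[0.01,-0.008,-0.006],[0,0,0]],[[0.01,-0.008,-0.006],[0,0,0]]]'|grep -v open
python3 -m handwheel '[[[0,0,0],[0,0,0]],[[0,0,0],[0,0,0]],[[0,0,0],[0,0,0]],[[0,0,0],[0,0,0]]]' -0.14
python3 -c "
from h import *
print(get_obs()['moment'])"
```

```text
clock: 14.45
tool_pos: [0.5997, 0.2215, 0.0614]
orientation: [-179.7, -0.4, -171.9]
force: [-7.0, -10.7, 1.7]
clock: 14.78
tool_pos: [0.6035, 0.2263, 0.0629]
orientation: [180.0, 0.1, -171.8]
force: [-1.1, 0.1, 0.2]
opening: 0.0493
[0.00712126 0.16660062 0.00716573]
```

```bash

for i in 1 2 3; do python3 -m handwheel '[[[-0.003,0,0],[0,0,0]],[[-0.006,0,0],[0,0,0]],[[-0.009,0,0],[0,0,0]],[[-0.009,0,0],[0,0,0]]]'|grep -v open; done
```

```text
clock: 15.12
tool_pos: [0.6045, 0.226, 0.0622]
orientation: [180.0, 0.0, -171.8]
force: [-0.0, -0.4, 0.5]
clock: 15.45
tool_pos: [0.606, 0.226, 0.0621]
orientation: [-180.0, -0.0, -171.8]
force: [-0.4, 0.1, -0.0]
clock: 15.78
tool_pos: [0.6061, 0.226, 0.0619]
orientation: [-180.0, -0.2, -171.9]
force: [-7.3, 0.6, 5.2]
```

```bash

python3 -m handwheel '[[[0.015,0,0],[0,0,0]],[[0.02,0,0],[0,0,0]],[[0.02,0,0],[0,0,0]]]'|grep -v open
python3 -m handwheel '[[[0,0,-0.05],[0,0,0]],[[0,0,-0.15],[0,0,0]],[[0,0,-0.3],[0,0,0]],[[0,0,-0.4],[0,0,0]],[[0,0,-0.4],[0,0,0]]]' -1|grep -v open
python3 - <<'E'
from h import *
s=snapshot("top");np.savez("top5.npz",**s)
to([.646,.0648,.145],188.1)
E
```

```text
clock: 16.03
tool_pos: [0.604, 0.2259, 0.0623]
orientation: [180.0, 0.0, -171.8]
force: [0.6, 0.5, -0.2]
clock: 16.45
tool_pos: [0.6067, 0.227, 0.1483]
orientation: [179.8, 0.5, -171.8]
force: [0.1, 0.2, 0.2]
shift [-0.0841 -0.8299  0.003 ] turn [0.0004 0.0009 0.0003]
```

```bash

python3 -m handwheel '[[[-0.02,-0.2,0],[0,0,0]],[[-0.04,-0.4,0],[0,0,0]],[[-0.06,-0.6,0],[0,0,0]],[[-0.08,-0.75,0],[0,0,0]],[[-0.09,-0.83,0],[0,0,0]]]'|grep -v open
python3 -m handwheel '[[[0,0,0],[0,0,0]],[[0,0,0],[0,0,0]],[[0,0,0],[0,0,0]]]'
python3 - <<'E'
from h import *
s=snapshot("top");s2=snapshot("scene");np.savez("top5.npz",**s)
a=cv2.resize(s["color"][165:250,185:305],None,fx=5,fy=5,interpolation=2)[:325,:600];b=cv2.resize(s2["color"][190:245,320:440],None,fx=5,fy=5,interpolation=2)
cv2.imwrite("pics/t5.png",np.vstack([a,b])[...,::-1])
to([.646,.0648,.056],188.1)
E
```

```text
clock: 16.92
tool_pos: [0.6454, 0.0606, 0.1417]
orientation: [-180.0, -0.1, -171.9]
force: [0.2, 0.3, -0.5]
clock: 17.17
tool_pos: [0.6451, 0.0642, 0.1418]
orientation: [180.0, -0.0, -171.8]
force: [-0.7, 0.5, -0.4]
opening: 0.0875
shift [-0.0046 -0.0009  0.43  ] turn [ 0.     -0.      0.0004]
```

View pics/t5.png

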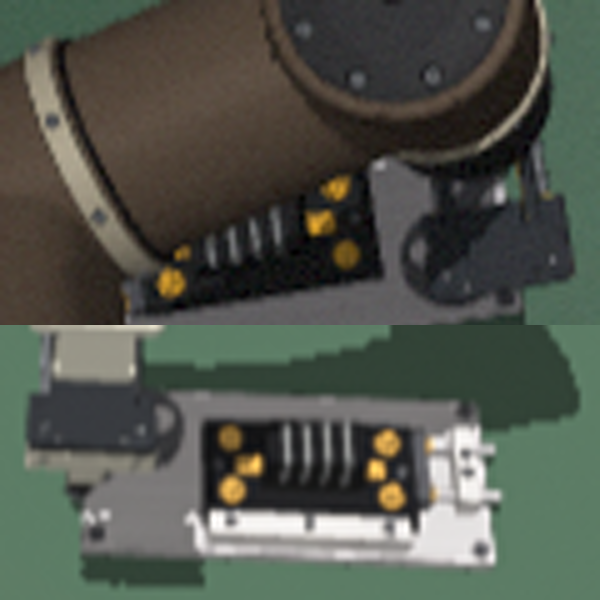

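```bash

python3 -m handwheel '[[[-0.004,0,0.1],[0,0,0]],[[-0.004,0,0.2],[0,0,0]],[[-0.004,0,0.3],[0,0,0]],[[-0.004,0,0.38],[0,0,0]],[[-0.004,0,0.43],[0,0,0]]]'|grep -v open
python3 -m handwheel '[[[0,0,0],[0,0,0]],[[0,0,0],[0,0,0]],[[0,0,0],[0,0,0]],[[0,0,0],[0,0,0]],[[0,0,0],[0,0,0]]]' 1
python3 -m handwheel '[[[0,0,0],[0,0,0]],[[0,0,0],[0,0,0]],[[0,0,0],[0,0,0]],[[0,0,0],[0,0,0]],[[0,0,0],[0,0,0]]]'
python3 - <<'E'
from h import *
# arc: offsets from start in tool axes (x=-seat x,y=seat y), units of 0.2 m
p=np.array([.5846,.1150]);o=get_obs();d=o["tool_pos"][:2]-p;r=np.hypot(*d);t0=np.arctan2(d[1],d[0])-np.radians(8.1);print("r",r,"lever seat deg",np.degrees(t0))
for k in range(0,131,10):
    t=t0-np.radians(k);v=.08*np.array([np.cos(t)-np.cos(t0),np.sin(t)-np.sin(t0)])/.2
    print(k,round(np.radians(k)+(-np.radians(30)-t0),2),np.round([-v[0],v[1]],3))
E
```

```text
clock: 17.68
tool_pos: [0.645, 0.065, 0.0542]
orientation: [-180.0, -0.1, -171.8]
force: [0.5, -0.1, 0.8]
clock: 18.1
tool_pos: [0.6467, 0.0644, 0.0574]
orientation: [180.0, 0.1, -171.8]
force: [-0.3, -0.3, 0.0]
opening: 0.0596
clock: 18.52
tool_pos: [0.6461, 0.0641, 0.0562]
orientation: [180.0, 0.0, -171.8]
force: [-0.2, 0.2, 0.4]
opening: 0.0264
r 0.07984147292329645 lever seat deg -47.7139496775685
0 0.31 [-0.  0.]
10 0.48 [ 0.055 -0.042]
20 0.66 [ 0.117 -0.074]
30 0.83 [ 0.184 -0.095]
40 1.01 [ 0.253 -0.104]
50 1.18 [ 0.323 -0.1  ]
60 1.36 [ 0.391 -0.085]
70 1.53 [ 0.455 -0.058]
80 1.71 [ 0.514 -0.021]
90 1.88 [0.565 0.027]
100 2.05 [0.607 0.082]
110 2.23 [0.639 0.144]
120 2.4 [0.66  0.211]
130 2.58 [0.669 0.28 ]
```

```bash

python3 -m handwheel '[[[0,0,0],[0,0,0]],[[0,0,0],[0,0,0]],[[0,0,0],[0,0,0]]]'
python3 -m handwheel '[[[0.027,-0.022,0],[0,0,0]],[[0.055,-0.042,0],[0,0,0]],[[0.086,-0.059,0],[0,0,0]],[[0.117,-0.074,0],[0,0,0]],[[0.117,-0.074,0],[0,0,0]]]'
python3 -m handwheel '[[[0.033,-0.012,0],[0,0,0]],[[0.067,-0.021,0],[0,0,0]],[[0.101,-0.026,0],[0,0,0]],[[0.136,-0.03,0],[0,0,0]],[[0.136,-0.03,0],[0,0,0]]]'
```

```text
clock: 18.77
tool_pos: [0.6466, 0.0642, 0.0563]
orientation: [180.0, 0.1, -171.8]
force: [2.1, -0.3, -1.7]
opening: 0.0193
clock: 19.18
tool_pos: [0.625, 0.0456, 0.0563]
orientation: [-180.0, 0.1, -171.8]
force: [2.8, -2.7, -3.2]
opening: 0.0197
clock: 19.6
tool_pos: [0.5984, 0.0357, 0.0562]
orientation: [-180.0, -0.0, -171.8]
force: [2.3, -3.4, -1.4]
opening: 0.0198
```

```bash

python3 -m handwheel '[[[0.035,0.001,0],[0,0,0]],[[0.07,0.004,0],[0,0,0]],[[0.07,0.004,0],[0,0,0]]]'|grep -v open
for i in 1 2 ; do python3 -m handwheel '[[[0.034,0.007,0],[0,0,0]],[[0.034,0.007,0],[0,0,0]],[[0.034,0.007,0],[0,0,0]]]'|grep -v ori;done
```

```text
clock: 19.85
tool_pos: [0.5843, 0.0345, 0.0562]
orientation: [-180.0, -0.1, -171.8]
force: [1.4, -5.2, -0.4]
clock: 20.1
tool_pos: [0.5774, 0.0348, 0.0562]
force: [0.8, -5.1, 1.0]
opening: 0.0193
clock: 20.35
tool_pos: [0.5708, 0.0357, 0.0562]
force: [-0.7, -4.9, 1.3]
opening: 0.0196
```

```bash

for i in 1 2 3; do python3 -m handwheel '[[[0.01,0.0035,0],[0,0,0]],[[0.02,0.007,0],[0,0,0]],[[0.02,0.007,0],[0,0,0]]]'|grep -v ori;done
```

```text
clock: 20.6
tool_pos: [0.5671, 0.0364, 0.0562]
force: [1.6, -5.8, -1.1]
opening: 0.019
clock: 20.85
tool_pos: [0.563, 0.0374, 0.0562]
force: [2.7, -4.8, -1.7]
opening: 0.0194
clock: 21.1
tool_pos: [0.559, 0.0386, 0.0562]
force: [2.2, -3.6, -0.7]
opening: 0.0193
```

```bash

for i in 1 2 3; do python3 -m handwheel '[[[0.009,0.0047,0],[0,0,0]],[[0.018,0.0095,0],[0,0,0]],[[0.018,0.0095,0],[0,0,0]]]'|grep -v ori;done
```

```text
clock: 21.35
tool_pos: [0.5558, 0.0397, 0.0562]
force: [5.6, -5.6, -2.8]
opening: 0.0195
clock: 21.6
tool_pos: [0.5537, 0.0407, 0.0564]
force: [13.6, -12.2, -10.9]
opening: 0.0193
clock: 21.85
tool_pos: [0.5519, 0.0416, 0.0565]
force: [23.4, -19.1, -18.5]
opening: 0.0193
```

```bash

python3 -m handwheel '[[[-0.01,-0.005,0],[0,0,0]],[[-0.016,-0.009,0],[0,0,0]],[[-0.016,-0.009,0],[0,0,0]]]'|grep -v ori
python3 -m handwheel '[[[0,0,0],[0,0,0]],[[0,0,0],[0,0,0]],[[0,0,0],[0,0,0]]]' -0.3|grep -v ori
python3 -m handwheel '[[[0,0,-0.05],[0,0,0]],[[0,0,-0.15],[0,0,0]],[[0,0,-0.3],[0,0,0]],[[0,0,-0.45],[0,0,0]],[[0,0,-0.45],[0,0,0]]]'|grep -v ori
python3 -m handwheel '[[[0,-0.15,0],[0,0,0]],[[0,-0.3,0],[0,0,0]],[[0,-0.5,0],[0,0,0]],[[0,-0.7,0],[0,0,0]],[[0,-0.8,0],[0,0,0]]]'|grep -v ori
python3 -m handwheel '[[[0,-0.2,-0.1],[0,0,0]],[[0,-0.4,-0.2],[0,0,0]],[[0,-0.6,-0.2],[0,0,0]],[[0,-0.8,-0.2],[0,0,0]],[[0,-0.8,-0.2],[0,0,0]]]'|grep -v ori
python3 - <<'E'
from h import *
s=snapshot("top");s2=snapshot("scene");np.savez("top6.npz",**s)
a=cv2.resize(s["color"][175:250,185:305],None,fx=5,fy=5,interpolation=2)[:325,:600];b=cv2.resize(s2["color"][200:245,320:440],None,fx=5,fy=5,interpolation=2)
cv2.imwrite("pics/t6.png",np.vstack([a,b])[...,::-1])
h=cv2.cvtColor(s["color"],cv2.COLOR_RGB2HSV)
m=((h[...,1]>150)&(h[...,2]>110)&(abs(h[...,0].astype(int)-21)<8)).astype(np.uint8);m[:,:213]=0;m[:,270:]=0;m[:190]=0;m[235:]=0
n,l,st,ce=cv2.connectedComponentsWithStats(m)
a=np.radians(8.1);ex=np.array([np.cos(a),np.sin(a)]);ey=np.array([-ex[1],ex[0]])
for i in range(1,n):
    p=onplane(s,ce[i:i+1],.042)[0];d=p[:2]-[.598,.223];print(st[i,4],ce[i],"seat mm",np.round([d@ex*1e3,d@ey*1e3],1))
c=cloud(s);z=c[...,2];m=np.zeros_like(z,bool);m[185:260,230:310]=1;m&=(z>.066)&(z<.09);p=c[m].mean(0);d=p[:2]-[.598,.223];print("knob seat",m.sum(),d@ex,d@ey)
E
```

```text
clock: 22.1
tool_pos: [0.553, 0.041, 0.0563]
force: [10.2, -9.1, -7.6]
opening: 0.0193
clock: 22.35
tool_pos: [0.5503, 0.0415, 0.056]
force: [-0.0, 0.2, -0.0]
opening: 0.0336
clock: 22.77
tool_pos: [0.5536, 0.0423, 0.1529]
force: [0.2, 0.9, -0.6]
opening: 0.0563
clock: 23.18
tool_pos: [0.5733, -0.1199, 0.1469]
force: [0.1, -0.4, -0.2]
opening: 0.0573
clock: 23.6
tool_pos: [0.5962, -0.2811, 0.1869]
force: [0.6, 1.7, -0.1]
opening: 0.057
22 [251.77272727 201.72727273] seat mm [ 22.3 -57.6]
22 [216.81818182 207.27272727] seat mm [22.9 53.7]
22 [249.04545455 209.27272727] seat mm [  0.  -45.5]
14 [220.35714286 213.92857143] seat mm [ 0.2 45.7]
22 [253.86363636 215.31818182] seat mm [-21.4 -57.6]
21 [218.80952381 220.95238095] seat mm [-20.9  53.7]
knob seat 119 -0.020316406642913957 -0.057076446931530786
```

View pics/t6.png

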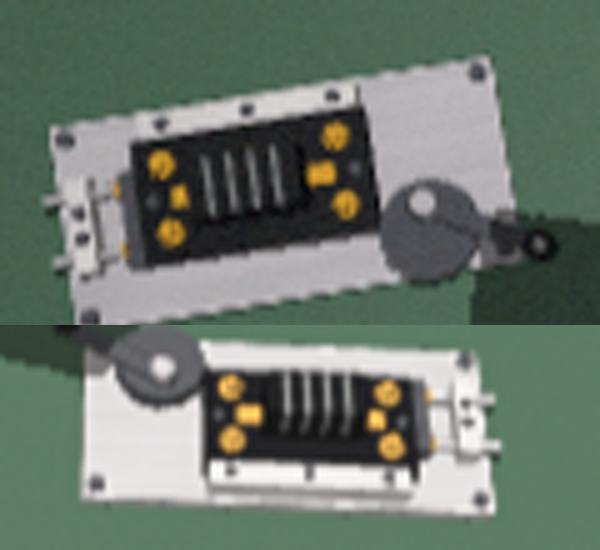

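```bash
python3 - <<'E'
from h import *
s=snapshot("top");g=s["color"].max(-1);a=np.radians(8.1);ex=np.array([np.cos(a),np.sin(a)]);ey=np.array([-ex[1],ex[0]])
c=cloud(s);z=c[...,2];m=np.zeros_like(z,bool);m[212:234,280:305]=1;m&=(z>.066)&(z<.09);p=c[m].mean(0);d=p[:2]-[.598,.223];k=np.array([d@ex+.03,d@ey+.105])
print("knob world",p,m.sum(),"r",np.hypot(*k),"cam rad",-np.arctan2(k[1],k[0])-np.pi/6)
E
```

```text
knob world [0.55339212 0.04028104 0.07504939] 33 r 0.08023916784758528 cam rad 1.5677567340365761
```

```bash
python3 - <<'E'
from plant import *
print(get_obs()["force"],get_obs()["clock"]);print(close_job())
E
```

```text
[ 0.18511365 -0.41793515 -0.1526511 ] 23.75
the job is handed in; nothing more can be done
None
```

The contactor base is seated against the long fence and the stop bar, the cam is closed on it, and the job was handed in at 23.75 s. The hand-in gave no verdict. I have no direct reading of the clamp force left after I let go of the lever.

**Seating:** I gripped the largest black base by its housing and laid it on the plate. I pushed it flush to the fence, then along the fence until I felt the stop bar. The wrist force peaked at about 24 N while pushing, part of it friction. With the cam still open I let go of the base and nudged it against the fence once more at about 7 N.

**Clamping:** I pulled the lever round until it took about 30 N at the grip, then eased off and released it.

**Last checks:**
- **Position:** the final picture shows the base against both the fence and the stop bar. The studs put it square to about 0.3° (0.005 rad). Their mean x is about 0.7 mm, within the camera's 2 mm calibration error.
- **Lever:** it stands at about 1.57 rad by camera, against about 1.6 rad by the arm while pulling. It may have sprung back 1–2 mm at the knob, which is within measuring error.
- **Contact and bystanders:** the arm is clear and the wrist force is zero within noise. I did not measure the bystanders again, but nothing was moved near them.

**One disagreement on the way:** the base touched the plate with the tool 7 mm higher than I expected. The fingers had still been closing when I started to lift, so they gripped the housing 7 mm higher. It had no further effect.

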